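# Unlatch the treat box and hold its gate wide

### The job

Open the plywood treat box so that someone can take a drawer out: squeeze its round-headed catch home between the fingers, head against fixed post, then squeeze the square-headed catch home the same way. Then take the gate by its dowel pull, swing it out past its detent until it stands wide, square to the box's front, and finish while still holding it there, because it springs back when let go. Leave the things standing around and on the box where they are.

Things in the scene. Friction and masses are not known exactly. Their poses are not given: they have to be found in the camera images.
- treat_box: the fixed plywood treat box, 160 deep (x), 280 wide (y), 100 mm high. Origin: on the table under the middle of its front. x points from the front into the box, y to the left along the front, z up. A gate hinged at y = +125 mm shuts the front. Two catches on the top, at y = +55 and -55 mm (which is where varies): each a moving head with its fixed post on the -y side.
- round_head: moving head of the round-headed catch (the first), a round knob 18 mm in diameter. Origin at its middle: 42 mm above the box's top, 35 mm behind the box's front face; the grip part reaches 18 mm above and below. Axes as the box's.
- round_post: fixed post of the round-headed catch, a round knob 18 mm in diameter like the moving head, 38 mm to the -y side of it when latched (24 mm when squeezed home). Origin at its middle: 42 mm above the box's top, 35 mm behind the box's front face; the grip part reaches 18 mm above and below. Axes as the box's.
- square_head: moving head of the square-headed catch (the second), an oblong square-cornered block 40 mm along x by 18 mm along y. Origin at its middle: 42 mm above the box's top, 35 mm behind the box's front face; the grip part reaches 18 mm above and below. Axes as the box's.
- square_post: fixed post of the square-headed catch, an oblong square-cornered block 40 mm along x by 18 mm along y, 38 mm to the -y side of the moving head when latched (24 mm when squeezed home). Origin at its middle: 42 mm above the box's top, 35 mm behind the box's front face; the grip part reaches 18 mm above and below. Axes as the box's.
- round_jaw (a joint): squeeze of the round-headed catch in m: 0 latched (starts at 0 to 0.003), 0.014 fully squeezed (end stop). The head slides along the box's -y towards its fixed post; a stiff slide, about 3 N, stays where it is left. From 0.009 its hook clears the gate, but it counts as squeezed home only within 2 mm of the stop while the fingers press on both head and post
- square_jaw (a joint): squeeze of the square-headed catch in m: 0 latched (starts at 0 to 0.003), 0.014 fully squeezed (end stop). The head slides along the box's -y towards its fixed post; a stiff slide, about 3 N, stays where it is left. From 0.009 its hook clears the gate, but it counts as squeezed home only within 2 mm of the stop while the fingers press on both head and post
- gate_leaf: the slatted gate, 240 mm wide, 100 high, 10 thick, with its pull, an upright round dowel 14 mm in diameter before it. Origin: on the dowel's axis, 40 mm above the box's top; the dowel reaches 20 mm above this and, free all round, 38 mm below. Shut, it lies at x = -40, y = -20 mm of the box, axes as the box's; it turns with the gate.
- gate_hinge (a point): a point on the gate's upright hinge axis at the height of the dowel's middle; the dowel turns about it at a radius of 149 mm.
- gate (a joint): gate angle in rad: 0 shut, grows as it swings out towards the robot, clockwise seen from above; end stop 1.75. A spring closes it (2.2 N at the dowel at 1.6). From 0.5 to 0.8 a sprung detent resists with about 3 N more at the dowel, then snaps over. Let go when wide, the gate falls back to the detent at about 1.1. Both catches hold it shut until squeezed.
- mug_mid (a point): bystander: white handled mug, 76 mm wide, 88 mm high, standing right of the box; point at its middle
- drawer_a_mid (a point): bystander: little open plywood drawer 70 x 55 x 36 mm on the table, right of the box and before it; point at its middle
- candle_mid (a point): bystander: lidded candle jar, 64 mm wide, 75 mm high, left of the box; point at its middle
- pepper_mill_mid (a point): bystander: wooden pepper mill, 48 mm wide, 98 mm high, left of the box; point at its middle
- fir_tree_mid (a point): bystander: turned wooden fir tree, 44 mm wide, 66 mm high, on the back of the box's top; point at its middle
- drawer_b_mid (a point): bystander: little open plywood drawer 46 x 60 x 36 mm on the back of the box's top; point at its middle
- eraser_mid (a point): bystander: grey felt board eraser 110 x 50 x 28 mm on the table, right of the box and before it; point at its middle

How it is judged:
By the outcome, as a careful person would: the job done as asked, in the order asked, and still so for the second after the job is handed in, while the arm keeps its last pose, push and grip.
It also fails if it takes over 53 s, if anything falls off the work surface, if the arm or the gripper's body presses on something with over 40 N, if the wrist force passes 120 N, or if a joint passes its speed limit or range.

### The arm

A 7-joint arm with a two-finger parallel gripper is mounted at the origin on the work surface. World frame = base frame: x ahead of the robot, y to its left, z up, the work surface at z = 0. Lengths are in m, angles in rad, forces in N, time in s.
With the tool pointing down it reaches from about 0.4 to 0.85 m from the base axis. Payload 4.5 kg.
Tool frame: the origin (TCP) lies at the very end of the fingers, on their centre line; the grasp point (between the pads) lies 19 mm behind it; z points along the fingers, y is the line along which they close (so a half turn about z gives the same grasp; the last joint's range is limited). The gripper opens to 88 mm and grips with 3 to 60 N. Pads are 18 mm wide; open, the fingers measure 123 mm over their backs; the gripper's body (75 mm by 187 mm) begins 45 mm behind the grasp point.
Start: joints at [-1.16, 0.689, -0.195, 1.565, 0.157, 0.902, -0.215], TCP at [0.23, 0.581, 0.239] pointing down, gripper open.
Joint ranges: [-3.01, 3.01], [-0.46, 2.08], [-1.47, 1.51], [0.13, 2.56], [-1, 4.14], [0.04, 2.09], [-2.66, 2.66]. Speed limits (rad/s): [2.57, 2.57, 3.14, 3.14, 3.14, 3.14, 3.14].

### API

Orientations are given as a rotation vector (axis times angle).
In Python, from cell import telemetry, eyes, job_done gives the robot as it stands.
- The arm moves only by the tool step_arm, never from a script. Its argument "motion" is a list that holds one entry, the list of rows, each a list of 7 numbers: the shift along the tool's x, y, z in m, then the turn, a rotation vector about the tool's x, y, z in degrees, then the closure, from 0 (fully open) to 1 (shut). In form: [[[dx, dy, dz, ax, ay, az, grip], ...]]. A call has 1 to 12 rows; each row is the pose to reach, as a shift and turn from the pose commanded when the call began, along the tool's axes at that moment; what a row does not reach only later rows make up. A row lasts 1/12 s, in which the tool goes at most 41.7 mm and 7.16 degrees, less where a joint would pass 70% of its speed; a pose out of reach is approached as far as the arm can. A call with a gripper value outside its range is refused whole. The fingers move at their own pace and stop on an object; "force" is the grip in N (left out, the last holds). Time passes only in rows, so rows that repeat a pose let the fingers close. It gives the time, the measured TCP pose, the force, the opening and the grip force at its end, in the units of the state.
- telemetry.get_state(): the state, without advancing time (a new reading comes with each control period).
- eyes.read_camera(name): name is "scene" or "top" or "wrist"; returns (picture, depth): 420x560x3 uint8, red, green, blue; 420x560 float32, m along the optical axis (not along the pixel's ray), 0 where there is no reading.
- eyes.camera_model(name): a dict with "fx", "fy", "cx", "cy" (pixels), "extrinsics" (4x4, takes a point from world to camera coordinates). Camera axes: x right, y down, z forward; pixel columns grow to the right and rows downward; lengths in m; the calibration is good to about 2 mm. A picture is of the moment at which its call begins: read the wrist's pose just before it. camera_model takes no time and is no camera call; for the wrist camera it gives the pose at the moment of the call.
- job_done(): hands the job in; it is judged then, once.
The state is a dict: "t": time; "q": joint angles; "dq": joint speeds; "joint_torque": joint torques, N m; "ee_pos": TCP position; "orientation": TCP orientation; "force": force on the tool from outside, world axes, zero at the start; "moment": the same for the moment, N m; "gripper_width": finger opening in m; "finger_force": force on a finger pad.
Only numpy, scipy, OpenCV 4.12 (cv2) and the standard library are available. Lean on these libraries where they do the work, as an engineer would, in place of code of your own. Each camera call takes 0.05 s, during which the arm holds its last target. There are 200 camera calls.

## Working session

There is one attempt and no reset: what is moved stays moved. The work goes in short steps, Python scripts to look and compute and a tool call to move; the robot and the scene stay as the last step left them, time stands still between calls to the robot, and variables do not carry over. Pictures are saved under pics/ and viewed, at most 10 in all, crops included, and the job is handed in when it is done.

Besides the shell and the picture viewer there is one more tool, called as name(argument=value, ...), one argument or row to a line, values as JSON. step_arm: Moves the arm, as the interface text tells. Its arguments: {"type":"object","properties":{"motion":{"type":"array"},"force":{"type":"number"}},"required":["motion"]}

```bash
mkdir -p pics; python3 - <<'E'
from cell import telemetry, eyes
import cv2,numpy as np
s=telemetry.get_state();print({k:np.round(v,3) for k,v in s.items()})
for n in("scene","top"):
    p,d=eyes.read_camera(n);cv2.imwrite(f"pics/{n}.png",p[:,:,::-1]);np.savez(f"{n}.npz",p=p,d=d,**eyes.camera_model(n))
    m=eyes.camera_model(n);print(n,m)
E
```

```text
{'t': np.float64(0.0), 'q': array([-1.16 ,  0.69 , -0.195,  1.566,  0.157,  0.902, -0.215]), 'dq': array([-0.001, -0.001, -0.002,  0.001,  0.   , -0.   ,  0.001]), 'joint_torque': array([-0.0000e+00, -5.2757e+01, -1.2670e+00, -1.5343e+01, -5.3000e-02,
        7.0000e-03,  0.0000e+00]), 'ee_pos': array([0.23 , 0.581, 0.238]), 'orientation': array([-5.880e-01, -3.086e+00,  3.000e-03]), 'force': array([-0.219, -0.28 , -0.084]), 'moment': array([ 0.02 ,  0.039, -0.024]), 'finger_force': np.float64(0.0), 'gripper_width': np.float64(0.088)}
scene {'fx': 382.7568478692564, 'fy': 382.7568478692564, 'cx': 285.88612824608384, 'cy': 216.24420938043724, 'extrinsics': array([[-0.37274866,  0.92786357, -0.0112977 ,  0.19613171],
       [ 0.72660169,  0.28428019, -0.62548762, -0.37907081],
       [-0.57715546, -0.2413586 , -0.78015229,  1.35721843],
       [ 0.        ,  0.        ,  0.        ,  1.        ]])}
top {'fx': 450.52147277973336, 'fy': 450.52147277973336, 'cx': 273.7078255573872, 'cy': 210.769474742978, 'extrinsics': array([[-0.01004786, -0.99985115, -0.01402575,  0.03988643],
       [-0.99594771,  0.01126029, -0.0892265 ,  0.62030444],
       [ 0.08937115,  0.01307238, -0.9959126 ,  1.00476536],
       [ 0.        ,  0.        ,  0.        ,  1.        ]])}
```

View pics/top.png

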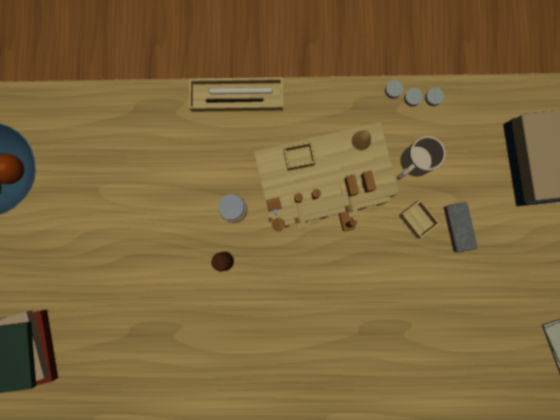

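View pics/scene.png

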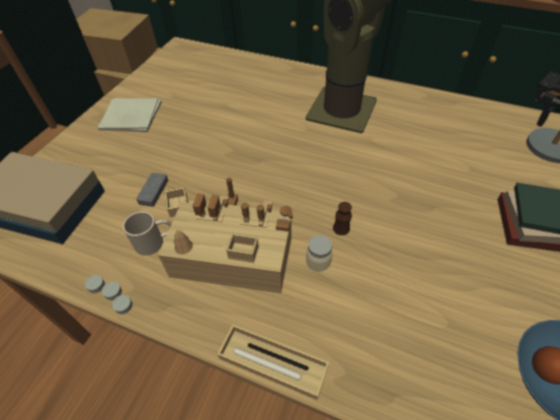

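```bash
python3 - <<'E'
import cv2,numpy as np
z=np.load("top.npz");p=z["p"][110:250,240:410]
p=cv2.convertScaleAbs(p,alpha=1.8)
p=cv2.resize(p,None,fx=4.5,fy=4.25,interpolation=cv2.INTER_CUBIC)
cv2.imwrite("pics/topc.png",p[:,:,::-1])
z=np.load("scene.npz");p=z["p"][165:295,150:310]
p=cv2.convertScaleAbs(p,alpha=1.5)
p=cv2.resize(p,None,fx=4.5,fy=4.5,interpolation=cv2.INTER_CUBIC)
cv2.imwrite("pics/scenec.png",p[:,:,::-1])
E
```

```text
(no output)
```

View pics/topc.png

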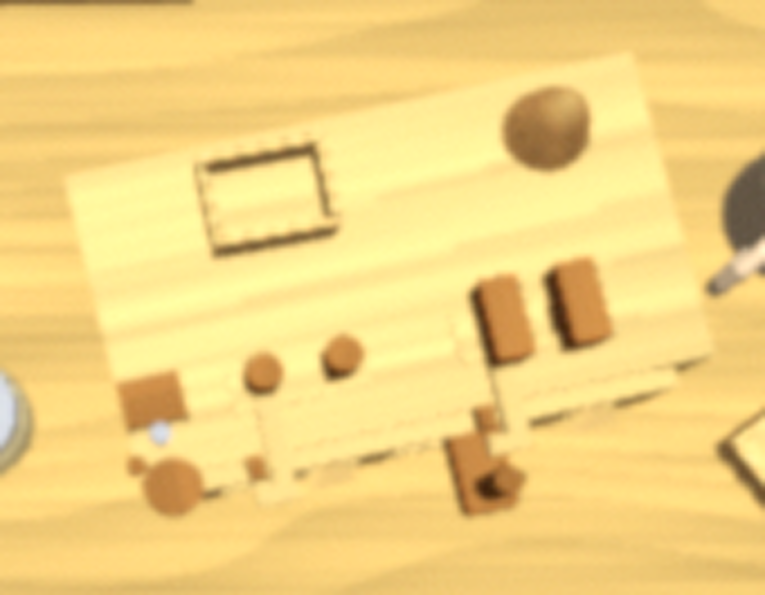

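View pics/scenec.png

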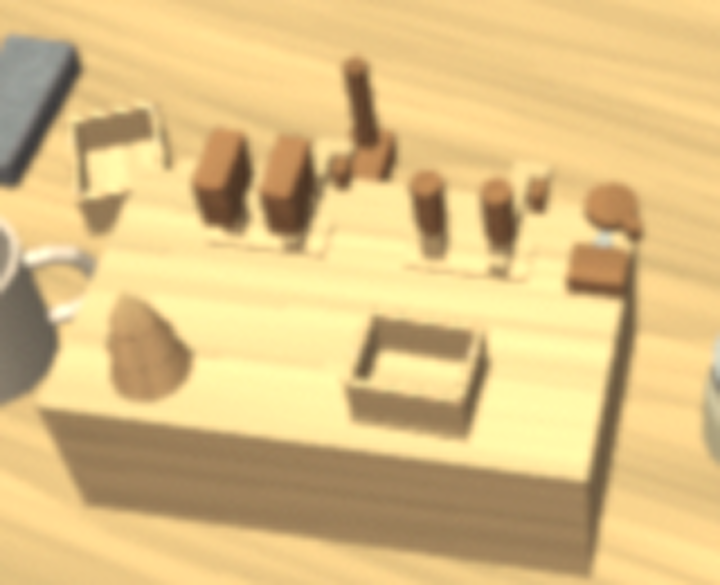

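```bash
cat > h.py <<'E'
import numpy as np
from scipy.optimize import least_squares
def ray(n,u,v,z):
    m=np.load(n+".npz");E=m["extrinsics"];R=E[:3,:3];c=-R.T@E[:3,3]
    r=R.T@np.array([(u-m["cx"])/m["fx"],(v-m["cy"])/m["fy"],1]);k=(z-c[2])/r[2]
    return c+k*r
def proj(n,P):
    m=np.load(n+".npz");E=m["extrinsics"];q=E[:3,:3]@P+E[:3,3]
    return np.array([m["fx"]*q[0]/q[2]+m["cx"],m["fy"]*q[1]/q[2]+m["cy"]])
def w(pose,x,y,z):
    c,s=np.cos(pose[2]),np.sin(pose[2]);return np.array([pose[0]+c*x-s*y,pose[1]+s*x+c*y,z])
E
python3 - <<'E'
from h import *
top=lambda u,v:(240+(u+.5)/4.5-.5,110+(v+.5)/4.25-.5)
sc=lambda u,v:(150+(u+.5)/4.5-.5,165+(v+.5)/4.5-.5)
O=[("bl",.16,.14,.1,top(65,178),sc(590,477)),("br",.16,-.14,.1,top(632,52),sc(38,405)),("fr",0,-.14,.1,top(712,355),None),
("rh",.035,.055,.16,top(263,370),sc(497,186)),("rp",.035,.017,.16,top(342,354),sc(428,180)),
("sh",.035,-.055,.16,top(499,318),sc(291,155)),("sp",.035,-.093,.16,top(577,302),sc(225,148)),("dow",-.04,-.02,.16,top(508,474),sc(356,64))]
d=np.load("top.npz")["d"]
def f(p):
    e=[]
    for n,x,y,z,a,b in O:
        if n in("rh","sh"): y-=p[3]
        e+=[*(proj("top",w(p,x,y,z))-a)]
        if b: e+=[*(proj("scene",w(p,x,y,z))-b)]
    return e
r=least_squares(f,[.55,-.05,.2,0.001],loss="soft_l1");print(r.x);print(np.round(np.reshape(f(r.x),(-1,2)),1).tolist())
for n,x,y,z,a,b in O:
    print(n,ray("top",*a,z).round(4),b and ray("scene",*b,z).round(4),w(r.x,x,y,z).round(4),d[int(a[1]+.5),int(a[0]+.5)])
E
```

```text
[ 0.61681434 -0.09468565  0.21678813 -0.01718281]
[[-1.4, 0.1], [0.1, 0.8], [-1.2, 0.7], [0.5, -0.2], [-0.5, 0.9], [-0.4, 0.6], [0.3, 0.5], [8.9, -1.9], [-8.0, -1.0], [0.6, 0.5], [-0.7, 1.8], [10.1, -2.0], [-8.9, 0.6], [-1.0, 2.2], [0.7, -0.3]]
bl [0.7432 0.0735 0.1   ] [0.7411 0.0755 0.1   ] [0.743  0.0765 0.1   ] 0.9717438
br [ 0.8047 -0.1997  0.1   ] [ 0.8041 -0.1977  0.1   ] [ 0.8032 -0.197   0.1   ] 1.0763811
fr [ 0.6489 -0.2326  0.1   ] None [ 0.6469 -0.2314  0.1   ] 1.0582323
rh [ 0.6366 -0.0175  0.16  ] [ 0.6342 -0.018   0.16  ] [ 0.6392 -0.0334  0.16  ] 0.9030516
rp [ 0.6438 -0.0528  0.16  ] [ 0.6433 -0.0523  0.16  ] [ 0.6473 -0.0706  0.16  ] 0.89976305
sh [ 0.6601 -0.1229  0.16  ] [ 0.6537 -0.1253  0.16  ] [ 0.6628 -0.1409  0.16  ] 0.90466267
sp [ 0.6673 -0.1577  0.16  ] [ 0.6619 -0.1594  0.16  ] [ 0.671 -0.178  0.16 ] 0.8998539
dow [ 0.5864 -0.125   0.16  ] [ 0.5835 -0.124   0.16  ] [ 0.5821 -0.1228  0.16  ] 0.89452845
```

```bash
python3 - <<'E'
from h import *
top=lambda u,v:(240+(u+.5)/4.5-.5,110+(v+.5)/4.25-.5)
sc=lambda u,v:(150+(u+.5)/4.5-.5,165+(v+.5)/4.5-.5)
O=[("bl",.16,.14,.1,top(65,178),sc(590,477)),("br",.16,-.14,.1,top(632,52),sc(38,405)),("fr",0,-.14,.1,top(712,355),None),
("rh",.035,.074,.16,top(263,370),sc(497,186)),("rp",.035,.036,.16,top(342,354),sc(428,180)),
("sh",.035,-.036,.16,top(499,318),sc(291,155)),("sp",.035,-.074,.16,top(577,302),sc(225,148)),("dow",-.04,-.02,.16,top(508,474),sc(356,64))]
def f(p):
    e=[]
    for n,x,y,z,a,b in O:
        if n[0]in"rs": y+=p[4]
        if n in("rh","sh"): y-=p[3]
        e+=[*(proj("top",w(p,x,y,z))-a)]
        if b: e+=[*(proj("scene",w(p,x,y,z))-b)]
    return e
r=least_squares(f,[.55,-.05,.2,0.001,0],loss="soft_l1");print(r.x,r.cost);print(np.round(np.reshape(f(r.x),(-1,2)),1).tolist())
for n,x,y,z,a,b in O:
    print(n,ray("top",*a,z).round(4),b and ray("scene",*b,z).round(4),w(r.x,x,y+(r.x[4] if n[0] in "rs" else 0),z).round(4))
from cell import telemetry
from scipy.spatial.transform import Rotation as R
s=telemetry.get_state();print(R.from_rotvec(s["orientation"]).as_matrix().round(3),s["ee_pos"])
E
```

```text
[ 0.61757078 -0.09678602  0.22082544  0.0023927   0.0026727 ] 5.702700887462899
[[-0.7, 0.1], [-0.6, 0.6], [-0.6, 0.2], [-0.3, -0.0], [0.4, 0.3], [-0.4, 0.6], [0.3, 0.5], [-0.7, 0.3], [0.4, 0.1], [0.5, 0.3], [-0.7, 1.9], [0.5, -0.0], [-0.9, 1.7], [0.1, 1.7], [-0.3, -0.3]]
bl [0.7432 0.0735 0.1   ] [0.7411 0.0755 0.1   ] [0.743  0.0749 0.1   ]
br [ 0.8047 -0.1997  0.1   ] [ 0.8041 -0.1977  0.1   ] [ 0.8044 -0.1983  0.1   ]
fr [ 0.6489 -0.2326  0.1   ] None [ 0.6482 -0.2334  0.1   ]
rh [ 0.6366 -0.0175  0.16  ] [ 0.6342 -0.018   0.16  ] [ 0.6349 -0.0143  0.16  ]
rp [ 0.6438 -0.0528  0.16  ] [ 0.6433 -0.0523  0.16  ] [ 0.6433 -0.0514  0.16  ]
sh [ 0.6601 -0.1229  0.16  ] [ 0.6537 -0.1253  0.16  ] [ 0.659  -0.1216  0.16  ]
sp [ 0.6673 -0.1577  0.16  ] [ 0.6619 -0.1594  0.16  ] [ 0.6673 -0.1587  0.16  ]
dow [ 0.5864 -0.125   0.16  ] [ 0.5835 -0.124   0.16  ] [ 0.5829 -0.1251  0.16  ]
[[-0.93   0.368 -0.001]
 [ 0.368  0.93  -0.002]
 [-0.    -0.002 -1.   ]] [0.22978439 0.58060519 0.23798958]
```

step_arm(
  motion=[
    [[-0.611,-0.426,0,0,0,145.8,0],[-0.611,-0.426,0,0,0,145.8,0],[-0.611,-0.426,0,0,0,145.8,0],[-0.611,-0.426,0,0,0,145.8,0],[-0.611,-0.426,0,0,0,145.8,0],[-0.611,-0.426,0,0,0,145.8,0],[-0.611,-0.426,0,0,0,145.8,0],[-0.611,-0.426,0,0,0,145.8,0],[-0.611,-0.426,0,0,0,145.8,0],[-0.611,-0.426,0,0,0,145.8,0],[-0.611,-0.426,0,0,0,145.8,0],[-0.611,-0.426,0,0,0,145.8,0]],
  ],
)

```text
t: 1.1
ee_pos: [0.5066, 0.1625, 0.2386]
orientation: [-2.539, -1.849, 0.001]
force: [-0.3, 0.7, 0.4]
gripper_width: 0.0882
finger_force: 0.0
```

```bash
cat > st.py <<'E'
import sys,numpy as np
from cell import telemetry
from scipy.spatial.transform import Rotation as R
s=telemetry.get_state();M=R.from_rotvec(s["orientation"])
print({k:np.round(s[k],4).tolist() for k in("t","q","ee_pos","force","gripper_width","finger_force")})
c,n=np.cos(.2208),np.sin(.2208)
p=s["ee_pos"]-[.6176,-.0968,0];print("box-local",np.round([c*p[0]+n*p[1],-n*p[0]+c*p[1],p[2]],4))
if len(sys.argv)>1:
    x,y,z=map(float,sys.argv[1:4]);yaw=.2208+np.radians(float(sys.argv[4]) if len(sys.argv)>4 else 0)
    t=np.array([.6176+c*x-n*y,-.0968+n*x+c*y,z])
    T=R.from_euler("z",yaw)*R.from_euler("x",np.pi)
    print("shift",M.inv().apply(t-s["ee_pos"]).round(4),"turn",np.degrees((M.inv()*T).as_rotvec()).round(2))
E
python3 st.py .035 .0507 .238
```

```text
{'t': 1.1, 'q': [-0.5112, 0.5732, 0.1845, 1.8578, -0.1511, 0.7246, -0.5541], 'ee_pos': [0.5066, 0.1625, 0.2386], 'force': [-0.3002, 0.7483, 0.3913], 'gripper_width': 0.0882, 'finger_force': 0.0}
box-local [-0.0515  0.2773  0.2386]
shift [-0.1513  0.1896  0.0005] turn [-3.000e-02  2.000e-02  5.948e+01]
```

step_arm(
  motion=[
    [[-0.15,0.188,0,0,0,59,0],[-0.15,0.188,0,0,0,59,0],[-0.15,0.188,0,0,0,59,0],[-0.15,0.188,0,0,0,59,0],[-0.15,0.188,0,0,0,59,0],[-0.15,0.188,0,0,0,59,0],[-0.15,0.188,0,0,0,59,0],[-0.15,0.188,0,0,0,59,0],[-0.15,0.188,0,0,0,59,0],[-0.15,0.188,0,0,0,59,0],[-0.15,0.188,0,0,0,59,0],[-0.15,0.188,0,0,0,59,0]],
  ],
)

```text
t: 2.1
ee_pos: [0.64, -0.0346, 0.2386]
orientation: [-3.119, -0.373, 0.0]
force: [0.2, 0.2, -0.1]
gripper_width: 0.0883
finger_force: 0.0
```

```bash
python3 st.py .035 .0507 .126; python3 - <<'E'
from cell import eyes
import cv2
p,d=eyes.read_camera("wrist");p=cv2.convertScaleAbs(p,alpha=1.5);cv2.imwrite("pics/w1.png",p[:,:,::-1])
E
```

```text
{'t': 2.1, 'q': [-0.2571, 0.7526, 0.4609, 1.5337, -0.3846, 0.9468, -1.0097], 'ee_pos': [0.64, -0.0346, 0.2386], 'force': [0.1801, 0.2011, -0.1191], 'gripper_width': 0.0883, 'finger_force': 0.0}
box-local [0.0354 0.0558 0.2386]
shift [-0.0005  0.0051  0.1126] turn [-0.03  0.01  0.99]
```

View pics/w1.png

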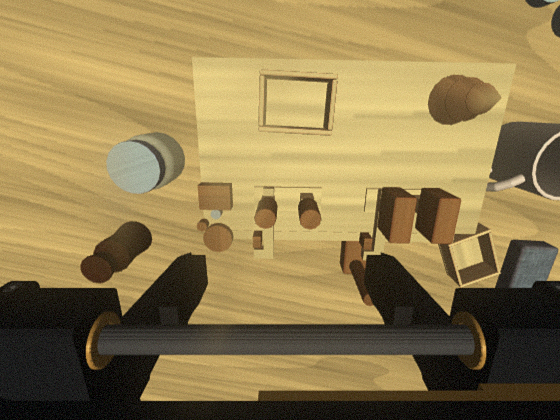

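step_arm(
  motion=[
    [[0,0.005,0,0,0,1,0],[0,0.005,0.03,0,0,1,0],[0,0.005,0.06,0,0,1,0],[0,0.005,0.085,0,0,1,0],[0,0.005,0.1,0,0,1,0],[0,0.005,0.11,0,0,1,0],[0,0.005,0.113,0,0,1,0],[0,0.005,0.113,0,0,1,0]],
  ],
)

```text
t: 2.82
ee_pos: [0.6414, -0.0404, 0.1255]
orientation: [-3.123, -0.341, 0.001]
force: [0.5, 0.2, 0.1]
gripper_width: 0.0881
finger_force: 0.0
```

```bash
python3 st.py .035 .0507 .126
```

```text
{'t': 2.8167, 'q': [-0.2122, 0.8894, 0.389, 1.6197, -0.4601, 0.7251, -0.9576], 'ee_pos': [0.6414, -0.0404, 0.1255], 'force': [0.5046, 0.155, 0.1088], 'gripper_width': 0.0881, 'finger_force': 0.0}
box-local [0.0356 0.0498 0.1255]
shift [-0.0006 -0.0009 -0.0005] turn [-0.    0.02 -0.19]
```

Close with moderate force.

step_arm(
  motion=[
    [[0,0,0,0,0,0,0.3],[0,0,0,0,0,0,0.4],[0,0,0,0,0,0,0.45],[0,0,0,0,0,0,0.5],[0,0,0,0,0,0,0.55],[0,0,0,0,0,0,0.6],[0,0,0,0,0,0,0.6],[0,0,0,0,0,0,0.6],[0,0,0,0,0,0,0.6],[0,0,0,0,0,0,0.6]],
  ],
  force=20,
)

```text
t: 3.65
ee_pos: [0.6425, -0.0423, 0.1261]
orientation: [3.12, 0.339, 0.004]
force: [3.9, -4.8, -1.2]
gripper_width: 0.0411
finger_force: 20.0
```

```bash
python3 st.py .035 .0507 .126
```

```text
{'t': 3.65, 'q': [-0.2117, 0.8891, 0.3912, 1.6189, -0.4597, 0.7231, -0.9576], 'ee_pos': [0.6425, -0.0423, 0.1261], 'force': [3.9248, -4.8225, -1.1561], 'gripper_width': 0.0411, 'finger_force': 20.0394}
box-local [0.0363 0.0478 0.1261]
shift [-0.0013 -0.0029  0.0001] turn [ 0.19 -0.12 -0.27]
```

step_arm(
  motion=[
    [[0,0.002,0,0,0,0,0.6],[0,0.002,0,0,0,0,0.6],[0,0.002,0,0,0,0,0.6],[0,0.002,0,0,0,0,0.6]],
  ],
  force=25,
)

```text
t: 3.98
ee_pos: [0.6425, -0.0424, 0.1262]
orientation: [3.123, 0.341, 0.003]
force: [2.8, -1.6, 2.6]
gripper_width: 0.0405
finger_force: 25.0
```

step_arm(
  motion=[
    [[0,0,0,0,0,0,0.2],[0,0,0,0,0,0,0],[0,0,0,0,0,0,0],[0,0,0,0,0,0,0],[0,0,0,0,0,0,0],[0,0,0,0,0,0,0],[0,0,-0.02,0,0,0,0],[0,0,-0.05,0,0,0,0],[0,0,-0.07,0,0,0,0],[0,0,-0.075,0,0,0,0],[0,0,-0.075,0,0,0,0]],
  ],
)

```text
t: 4.9
ee_pos: [0.6427, -0.0423, 0.2022]
orientation: [3.123, 0.341, 0.005]
force: [0.1, 0.3, 0.6]
gripper_width: 0.0882
finger_force: 0.0
```

```bash
python3 st.py .035 -.062 .2
```

```text
{'t': 4.9, 'q': [-0.2367, 0.7964, 0.4443, 1.5639, -0.4129, 0.8725, -0.9949], 'ee_pos': [0.6427, -0.0423, 0.2022], 'force': [0.0879, 0.2758, 0.5948], 'gripper_width': 0.0882, 'finger_force': 0.0}
box-local [0.0364 0.0477 0.2022]
shift [-0.0011  0.1097  0.0022] turn [ 0.04 -0.17 -0.18]
```

step_arm(
  motion=[
    [[0,0.03,0,0,0,0,0],[0,0.06,0,0,0,0,0],[0,0.09,0,0,0,0,0],[-0.001,0.109,0,0,0,0,0],[-0.001,0.109,0,0,0,0,0],[-0.001,0.109,0,0,0,0,0],[-0.001,0.109,0.02,0,0,0,0],[-0.001,0.109,0.04,0,0,0,0],[-0.001,0.109,0.06,0,0,0,0],[-0.001,0.109,0.072,0,0,0,0],[-0.001,0.109,0.076,0,0,0,0],[-0.001,0.109,0.076,0,0,0,0]],
  ],
)

```text
t: 5.9
ee_pos: [0.6636, -0.1471, 0.1232]
orientation: [-3.121, -0.343, 0.004]
force: [0.3, 0.9, -0.2]
gripper_width: 0.0881
finger_force: 0.0
```

step_arm(
  motion=[
    [[0,0,0,0,0,0,0.3],[0,0,0,0,0,0,0.4],[0,0,0,0,0,0,0.45],[0,0,0,0,0,0,0.5],[0,0,0,0,0,0,0.55],[0,0,0,0,0,0,0.6],[0,0,0,0,0,0,0.6],[0,0,0,0,0,0,0.6],[0,0,0,0,0,0,0.6],[0,0,0,0,0,0,0.6]],
  ],
  force=25,
)

```text
t: 6.73
ee_pos: [0.6653, -0.15, 0.1251]
orientation: [3.121, 0.339, 0.003]
force: [3.9, -1.6, 0.6]
gripper_width: 0.0412
finger_force: 25.0
```

```bash
python3 st.py .035 -.062 .126
```

```text
{'t': 6.7333, 'q': [-0.037, 0.9338, 0.3876, 1.4891, -0.4349, 0.8021, -0.8414], 'ee_pos': [0.6653, -0.15, 0.1251], 'force': [3.9089, -1.6008, 0.6086], 'gripper_width': 0.0412, 'finger_force': 25.0052}
box-local [ 0.0349 -0.0623  0.1251]
shift [ 0.0001 -0.0003 -0.0009] turn [ 0.12 -0.11 -0.24]
```

step_arm(
  motion=[
    [[0,0,0,0,0,0,0.6],[0,0,0,0,0,0,0.6],[0,0,0,0,0,0,0.2],[0,0,0,0,0,0,0],[0,0,0,0,0,0,0],[0,0,0,0,0,0,0],[0,0,0,0,0,0,0],[0,0,0,0,0,0,0],[0,0,-0.03,0,0,0,0],[0,0,-0.06,0,0,0,0],[0,0,-0.075,0,0,0,0],[0,0,-0.075,0,0,0,0]],
  ],
)

```text
t: 7.73
ee_pos: [0.6666, -0.15, 0.204]
orientation: [3.12, 0.341, 0.011]
force: [-0.3, 0.1, 1.0]
gripper_width: 0.0881
finger_force: 0.0
```

```bash
python3 st.py -.04 -.02 .2 -90; python3 - <<'E'
import numpy as np
z=np.load("top.npz");d=z["d"];E=z["extrinsics"];R=E[:3,:3]
v,u=np.mgrid[110:260,240:410];D=d[110:260,240:410]
P=np.stack([(u-z["cx"])/z["fx"]*D,(v-z["cy"])/z["fy"]*D,D],-1)-E[:3,3]
W=P@R-[.6176,-.0968,0];c,s=np.cos(.2208),np.sin(.2208)
x=c*W[...,0]+s*W[...,1];y=-s*W[...,0]+c*W[...,1];h=W[...,2]
print("y cols",range(20,-70,-6))
for a in range(30,-75,-5):
    print(a,[int(1000*h[(abs(x*1000-a)<2.6)&(abs(y*1000-b)<3.1)].max(initial=-1)) for b in range(20,-70,-6)])
E
```

```text
{'t': 7.7333, 'q': [-0.0567, 0.8432, 0.4325, 1.4328, -0.3961, 0.9445, -0.8742], 'ee_pos': [0.6666, -0.15, 0.204], 'force': [-0.3352, 0.1054, 0.9767], 'gripper_width': 0.0881, 'finger_force': 0.0}
box-local [ 0.0362 -0.0626  0.204 ]
shift [-0.0764 -0.0424  0.0033] turn [-0.13 -0.47 89.82]
y cols range(20, -70, -6)
30 [106, 102, 99, 104, 103, 103, 103, 104, 159, 161, 163, 161, -1000, 105, 163]
25 [102, 102, 103, 102, 100, 102, 101, 103, 157, 162, 163, 163, -1000, 104, 161]
20 [101, 102, 102, 100, 101, 103, 102, 103, 158, 162, 162, 162, 100, 102, 162]
15 [102, 102, 103, 102, 102, 102, 101, 104, 157, 158, 159, 163, 101, 101, 156]
10 [103, 102, 100, 101, 103, 104, 101, 102, 102, 117, 118, 112, 101, 101, 102]
5 [101, 101, 103, 101, 101, 103, 100, 102, 102, 114, 115, 111, 100, 101, 102]
0 [100, 101, 101, 102, 103, 100, 101, 117, 117, 113, 115, 100, 102, 101, 100]
-5 [99, 99, 100, 100, 101, 101, 100, 118, 118, 115, 115, 101, 99, 99, 99]
-10 [99, 98, 100, 99, 101, 99, 100, 117, 116, 118, 118, 112, 99, 99, 98]
-15 [2, 4, 0, 3, 4, 99, 100, 114, 116, 114, 116, 114, -1000, -1000, 2]
-20 [2, 2, 4, 0, 4, 99, 101, 113, 114, 114, 114, -1000, 2, 4, 1]
-25 [4, 1, 2, 2, 5, 101, 100, 113, 113, 111, 116, -1000, 1, 3, 0]
-30 [2, 1, 4, 5, 2, 100, 117, 160, 100, 95, -1000, -1000, 0, 1, 2]
-35 [2, 1, 1, 3, 1, 99, 160, 162, 158, -1000, -1000, -1000, -1000, 2, 3]
-40 [2, 2, 4, 3, 3, 102, 162, 162, 158, -1000, -1000, -1000, 1, 4, 2]
-45 [1, 2, 3, 2, 5, 102, 160, 161, 99, 96, -1000, -1000, 3, 1, 3]
-50 [2, 3, 2, 2, 5, 98, 100, 99, 100, 98, 0, 2, 3, 1, 3]
-55 [1, 3, 1, 3, 2, 2, 1, 2, 4, 2, 1, 3, 3, 1, 3]
-60 [1, 0, 1, 0, 0, 1, 1, 2, 2, 2, 3, 1, 3, 4, 3]
-65 [1, 3, 6, 0, 5, 1, 3, 2, 2, 2, 1, 1, 3, 2, 2]
-70 [1, 2, 1, 1, 3, 3, 2, 4, 2, 2, 2, 3, 3, 3, 2]
```

step_arm(
  motion=[
    [[-0.01,-0.005,0,0,0,7,0.3],[-0.02,-0.01,0,0,0,14,0.4],[-0.03,-0.015,0,0,0,21,0.5],[-0.04,-0.02,0,0,0,28,0.5],[-0.05,-0.025,0,0,0,35,0.5],[-0.06,-0.03,0,0,0,42,0.5],[-0.07,-0.036,0,0,0,49,0.5],[-0.076,-0.042,0,0,0,56,0.5],[-0.076,-0.042,0,0,0,63,0.5],[-0.076,-0.042,0,0,0,70,0.5],[-0.076,-0.042,0,0,0,77,0.5],[-0.076,-0.042,0,0,0,84,0.5]],
  ],
)

```text
t: 8.73
ee_pos: [0.5804, -0.1237, 0.1987]
orientation: [2.543, -1.843, -0.003]
force: [0.7, -0.0, -0.1]
gripper_width: 0.0439
finger_force: 0.0
```

```bash
python3 st.py -.04 -.02 .126 -90
```

```text
{'t': 8.7333, 'q': [-0.2974, 0.8501, 0.8324, 1.7331, -0.772, 0.9216, -1.9622], 'ee_pos': [0.5804, -0.1237, 0.1987], 'force': [0.6881, -0.047, -0.0924], 'gripper_width': 0.0439, 'finger_force': 0.0}
box-local [-0.0422 -0.0181  0.1987]
shift [ 0.0022 -0.0021  0.0727] turn [0.08 0.06 5.48]
```

step_arm(
  motion=[
    [[0,0,0,0,0,-7,0.5],[0,0,0,0,0,-14,0.5],[0,0,0,0,0,-21,0.5],[0,0,0,0,0,-28,0.5],[0,0,0,0,0,-35,0.5],[0,0,0,0,0,-42,0.5],[0,0,0,0,0,-49,0.5],[0,0,0,0,0,-56,0.5],[0,0,0,0,0,-63,0.5],[0,0,0,0,0,-70,0.5],[0,0,0,0,0,-77,0.5],[0,0,0,0,0,-84,0.5]],
  ],
)

```text
t: 9.73
ee_pos: [0.5804, -0.1238, 0.1987]
orientation: [-3.121, -0.351, 0.003]
force: [-1.0, -0.4, -0.0]
gripper_width: 0.0439
finger_force: 0.0
```

step_arm(
  motion=[
    [[0,0,0,0,0,-7,0.5],[0,0,0,0,0,-14,0.5],[0,0,0,0,0,-21,0.5],[0,0,0,0,0,-28,0.5],[0,0,0,0,0,-35,0.5],[0,0,0,0,0,-42,0.5],[0,0,0,0,0,-49,0.5],[0,0,0,0,0,-56,0.5],[0,0,0,0,0,-63,0.5],[0,0,0,0,0,-70,0.5],[0,0,0,0,0,-77,0.5],[0,0,0,0,0,-84,0.5]],
  ],
)

```text
t: 10.73
ee_pos: [0.5803, -0.1238, 0.1987]
orientation: [-2.084, -2.348, 0.001]
force: [0.2, 0.2, 0.1]
gripper_width: 0.044
finger_force: 0.0
```

```bash
python3 st.py -.04 -.02 .126 90
```

```text
{'t': 10.7333, 'q': [0.1433, 0.6938, -0.0183, 1.7095, 0.0167, 0.7403, 0.2362], 'ee_pos': [0.5803, -0.1238, 0.1987], 'force': [0.1693, 0.189, 0.1149], 'gripper_width': 0.044, 'finger_force': 0.0}
box-local [-0.0423 -0.0182  0.1987]
shift [-0.0016  0.0026  0.0727] turn [-0.1  -0.06 -5.82]
```

step_arm(
  motion=[
    [[-0.001,0.002,0,0,0,-5,0.5],[-0.001,0.002,0.03,0,0,-5,0.5],[-0.001,0.002,0.055,0,0,-5,0.5],[-0.001,0.002,0.068,0,0,-5,0.5],[-0.001,0.002,0.073,0,0,-5,0.5],[-0.001,0.002,0.073,0,0,-5,0.5],[-0.001,0.002,0.073,0,0,-5,0.7],[-0.001,0.002,0.073,0,0,-5,0.85],[-0.001,0.002,0.073,0,0,-5,1],[-0.001,0.002,0.073,0,0,-5,1],[-0.001,0.002,0.073,0,0,-5,1],[-0.001,0.002,0.073,0,0,-5,1]],
  ],
  force=25,
)

```text
t: 11.73
ee_pos: [0.5836, -0.125, 0.1274]
orientation: [1.988, 2.431, 0.001]
force: [-0.4, 0.2, 3.1]
gripper_width: 0.0132
finger_force: 25.0
```

```bash
cat > arc.py <<'E'
import sys,numpy as np
from cell import telemetry
from scipy.spatial.transform import Rotation as R
# arc rows from the present pose about the hinge (box-local -.006,.125), clockwise; args: end angles in deg
s=telemetry.get_state();M=R.from_rotvec(s["orientation"])
c,n=np.cos(.2208),np.sin(.2208);x,y=-.006,.125
h=np.array([.6176+c*x-n*y,-.0968+n*x+c*y,0]);r=s["ee_pos"]-h;r[2]=0
th0=np.degrees(np.arctan2(-r[0],-r[1]));a0=np.degrees(np.arctan2(.034,.145))
print("radius",np.linalg.norm(r).round(4),"gate angle now",(th0-a0+np.degrees(.2208)).round(2))
k=float(sys.argv[1]);N=int(sys.argv[2]);rho=.149*r/np.linalg.norm(r)
for i in range(1,N+1):
    d=R.from_euler("z",-k*i/N,degrees=True).apply(rho)-rho
    print(M.inv().apply(d).round(4).tolist(),round(k*i/N,1))
E
python3 st.py; python3 arc.py 30 12
```

```text
{'t': 11.7333, 'q': [0.1556, 0.7973, -0.0383, 1.7542, 0.0492, 0.5896, 0.2882], 'ee_pos': [0.5836, -0.125, 0.1274], 'force': [-0.353, 0.2422, 3.0834], 'gripper_width': 0.0132, 'finger_force': 24.9997}
box-local [-0.0393 -0.0201  0.1274]
radius 0.1488 gate angle now -0.26
[0.0015, -0.0063, -0.0] 2.5
[0.0032, -0.0126, -0.0] 5.0
[0.0052, -0.0188, -0.0] 7.5
[0.0075, -0.0249, -0.0] 10.0
[0.01, -0.0309, -0.0] 12.5
[0.0128, -0.0367, -0.0001] 15.0
[0.0159, -0.0425, -0.0001] 17.5
[0.0192, -0.0481, -0.0001] 20.0
[0.0227, -0.0535, -0.0001] 22.5
[0.0265, -0.0588, -0.0001] 25.0
[0.0305, -0.0639, -0.0001] 27.5
[0.0347, -0.0689, -0.0001] 30.0
```

Dowel gripped (13 mm ≈ 14 mm). Swing the first 30°, turning with the gate.

step_arm(
  motion=[
    [[0.0015,-0.0063,0,0,0,2.5,1],[0.003,-0.0126,0,0,0,5,1],[0.005,-0.0188,0,0,0,7.5,1],[0.0075,-0.025,0,0,0,10,1],[0.01,-0.031,0,0,0,12.5,1],[0.013,-0.0367,0,0,0,15,1],[0.016,-0.0425,0,0,0,17.5,1],[0.019,-0.048,0,0,0,20,1],[0.0227,-0.0535,0,0,0,22.5,1],[0.0265,-0.0588,0,0,0,25,1],[0.0305,-0.064,0,0,0,27.5,1],[0.0347,-0.069,0,0,0,30,1]],
  ],
  force=35,
)

```text
t: 12.73
ee_pos: [0.5101, -0.1044, 0.1274]
orientation: [2.55, 1.831, 0.005]
force: [2.9, 0.3, 0.9]
gripper_width: 0.013
finger_force: 35.0
```

```bash
python3 st.py; python3 arc.py 30 12
```

```text
{'t': 12.7333, 'q': [0.0583, 0.7322, 0.091, 1.9903, -0.1498, 0.4216, -0.0625], 'ee_pos': [0.5101, -0.1044, 0.1274], 'force': [2.9378, 0.3295, 0.8886], 'gripper_width': 0.013, 'finger_force': 35.0015}
box-local [-0.1065  0.0161  0.1274]
radius 0.1482 gate angle now 29.51
[0.0014, -0.0063, -0.0] 2.5
[0.0031, -0.0126, -0.0] 5.0
[0.0051, -0.0188, -0.0001] 7.5
[0.0073, -0.0249, -0.0001] 10.0
[0.0099, -0.0309, -0.0001] 12.5
[0.0126, -0.0368, -0.0001] 15.0
[0.0156, -0.0426, -0.0001] 17.5
[0.0189, -0.0482, -0.0002] 20.0
[0.0224, -0.0536, -0.0002] 22.5
[0.0262, -0.059, -0.0002] 25.0
[0.0301, -0.0641, -0.0002] 27.5
[0.0343, -0.0691, -0.0002] 30.0
```

The gate follows (2.9 N spring). The same arc carries on.

step_arm(
  motion=[
    [[0.0015,-0.0063,0,0,0,2.5,1],[0.003,-0.0126,0,0,0,5,1],[0.005,-0.0188,0,0,0,7.5,1],[0.0075,-0.025,0,0,0,10,1],[0.01,-0.031,0,0,0,12.5,1],[0.013,-0.0367,0,0,0,15,1],[0.016,-0.0425,0,0,0,17.5,1],[0.019,-0.048,0,0,0,20,1],[0.0227,-0.0535,0,0,0,22.5,1],[0.0265,-0.0588,0,0,0,25,1],[0.0305,-0.064,0,0,0,27.5,1],[0.0347,-0.069,0,0,0,30,1]],
  ],
)

```text
t: 13.73
ee_pos: [0.456, -0.0493, 0.1273]
orientation: [2.938, 1.109, 0.006]
force: [2.4, 1.5, 2.9]
gripper_width: 0.013
finger_force: 35.0
```

```bash
python3 st.py; python3 arc.py 30 12
```

```text
{'t': 13.7333, 'q': [-0.1079, 0.6966, 0.1857, 2.1719, -0.4113, 0.3016, -0.4194], 'ee_pos': [0.456, -0.0493, 0.1273], 'force': [2.4365, 1.5288, 2.8812], 'gripper_width': 0.013, 'finger_force': 34.9998}
box-local [-0.1473  0.0817  0.1273]
radius 0.1478 gate angle now 59.78
[0.0015, -0.0063, -0.0] 2.5
[0.0032, -0.0126, -0.0] 5.0
[0.0052, -0.0188, -0.0] 7.5
[0.0075, -0.0249, -0.0] 10.0
[0.01, -0.0309, -0.0] 12.5
[0.0128, -0.0367, -0.0001] 15.0
[0.0158, -0.0425, -0.0001] 17.5
[0.0191, -0.0481, -0.0001] 20.0
[0.0227, -0.0535, -0.0001] 22.5
[0.0264, -0.0588, -0.0001] 25.0
[0.0304, -0.064, -0.0001] 27.5
[0.0347, -0.0689, -0.0001] 30.0
```

step_arm(
  motion=[
    [[0.0015,-0.0063,0,0,0,2.5,1],[0.003,-0.0126,0,0,0,5,1],[0.005,-0.0188,0,0,0,7.5,1],[0.0075,-0.025,0,0,0,10,1],[0.01,-0.031,0,0,0,12.5,1],[0.013,-0.0367,0,0,0,15,1],[0.016,-0.0425,0,0,0,17.5,1],[0.019,-0.048,0,0,0,20,1],[0.0227,-0.0535,0,0,0,22.5,1]],
  ],
)

```text
t: 14.48
ee_pos: [0.4384, 0.0049, 0.1273]
orientation: [3.097, 0.513, 0.008]
force: [2.4, -2.3, 1.0]
gripper_width: 0.0128
finger_force: 35.0
```

```bash
python3 st.py; python3 arc.py 10 4
```

```text
{'t': 14.4833, 'q': [-0.2772, 0.6937, 0.2579, 2.2328, -0.6303, 0.2774, -0.7086], 'ee_pos': [0.4384, 0.0049, 0.1273], 'force': [2.3879, -2.2667, 1.0262], 'gripper_width': 0.0128, 'finger_force': 35.0007}
box-local [-0.1526  0.1384  0.1273]
radius 0.1472 gate angle now 82.04
[0.0014, -0.0063, -0.0] 2.5
[0.0031, -0.0126, -0.0] 5.0
[0.0051, -0.0188, -0.0] 7.5
[0.0073, -0.0249, -0.0] 10.0
```

step_arm(
  motion=[
    [[0.001,-0.0063,0,0,0,2.5,1],[0.002,-0.0126,0,0,0,5,1],[0.004,-0.0188,0,0,0,7.5,1],[0.006,-0.0245,0,0,0,9.5,1],[0.006,-0.0245,0,0,0,9.5,1],[0.006,-0.0245,0,0,0,9.5,1],[0.006,-0.0245,0,0,0,9.5,1],[0.006,-0.0245,0,0,0,9.5,1]],
  ],
)

```text
t: 15.15
ee_pos: [0.4374, 0.0295, 0.1274]
orientation: [3.128, 0.259, 0.012]
force: [5.0, -2.6, -0.2]
gripper_width: 0.013
finger_force: 35.0
```

```bash
python3 st.py; python3 arc.py 5 2; python3 - <<'E'
from cell import eyes
import cv2
a,d=eyes.read_camera("top");b,d=eyes.read_camera("scene")
f=lambda p,s:cv2.resize(cv2.convertScaleAbs(p[s],alpha=1.7),(400,400))
p=cv2.hconcat([f(a,(slice(100,320),slice(180,400))),f(b,(slice(90,310),slice(140,360)))])
cv2.imwrite("pics/end.png",p[:,:,::-1])
E
```

```text
{'t': 15.15, 'q': [-0.3597, 0.6995, 0.3002, 2.2359, -0.7169, 0.2896, -0.8385], 'ee_pos': [0.4374, 0.0295, 0.1274], 'force': [4.9895, -2.5826, -0.235], 'gripper_width': 0.013, 'finger_force': 35.0023}
box-local [-0.1481  0.1627  0.1274]
radius 0.147 gate angle now 91.66
[0.0015, -0.0063, -0.0] 2.5
[0.0032, -0.0126, -0.0] 5.0
```

View pics/end.png

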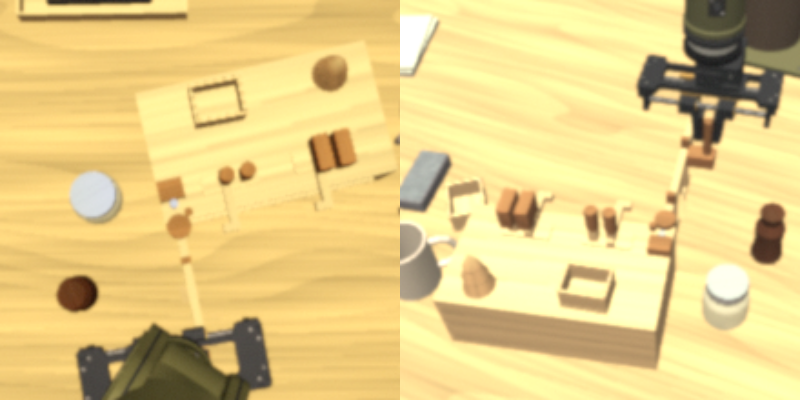

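The pictures show both catches squeezed together, the gate square to the front at about (198,325) from its hinge at (180,226), held by the fingers, and the bystanders in place.

```bash
python3 -c "
from cell import job_done
print(job_done())"
```

```text
the job is handed in; nothing more can be done
None
```

I squeezed the round and then the square catch home, swung the gate out to about 92°, square to the front, and handed the job in at about 15 s with the dowel still held; the closing pictures show the things on and around the box in place, apart from the eraser and right-hand drawer, which were only partly in view.

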